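Gauge a wooden house ornament and show it to the inspection camera

TASK

Take the house-shaped plywood ornament (the one with the pointed roof, a door and windows) out of the wooden rack and slide it upright, foot first, into the slot of the metal gauge until it is fully home on the slot's floor, to check its thickness. Then lift it out and hold it up to the inspection camera: upright, about 12 cm in front of the lens, its middle level with and straight ahead of the lens, the side with the door squarely facing the lens. Finish while still holding it there, touching nothing else with it, and leave the other two ornaments, the pine cone and the tea light as they are.

Things in the scene. Friction and masses are not known exactly. Their poses are not given: they have to be found in the camera images.
- house_mid (a point): Centre of the house-shaped plywood ornament, 55 mm above its foot. Loose upright plate, 10 mm thick (x), 80 mm wide (y), 110 mm high (z): straight sides for 70 mm, then a 45-degree roof on both sides up to the point. Its -x side is the front with dark door and windows, +x is plain. About 50 g. Starts in one of the rack's slots, front to the rack's -x.
- arch_mid (a point): Centre of a smaller loose plywood ornament with a round top, 10 mm thick, 56 mm wide, 68 mm high; it stands in another rack slot (leave it). The point is 34 mm above its foot.
- tree_mid (a point): Centre of a smaller loose plywood ornament with the stepped outline of a fir tree, 10 mm thick, 60 mm wide, 68 mm high; it stands in another rack slot (leave it). The point is 34 mm above its foot.
- rack: Fixed dark wooden block, 150 mm (x) by 110 mm (y), 30 mm high, origin at the centre of its underside. Three slots along its y, at x = -50, 0 and +50 mm, each 13 mm wide, 84 mm long and 18 mm deep (floor 12 mm above the table), so that the house's tip stands 122 mm above the table.
- gauge_floor (a point): Centre of the slot floor of the fixed aluminium gauge, a block 55 mm (x) by 115 mm (y), 40 mm high. The slot runs along y: 12.5 mm wide (x), 86 mm long, closed ends, 3 mm chamfers along both jaws of its mouth, 25 mm deep; floor 15 mm, mouth 40 mm above the table. The house fits either way round.
- lens (a point): Centre of the front glass of the fixed inspection camera, a black box with a short lens barrel on a post with a round foot, 200 mm above the table. The lens looks level along this frame's -x. The camera's top is 21 mm above this point, the lens barrel 35 mm in diameter.
- pine_cone: Loose pine cone, about 65 mm, origin at its underside (leave it).
- candle: Loose tea light, 39 mm in diameter, 21 mm high, origin at its underside (leave it).
- house: The house ornament itself; origin in the middle of its foot, 55 mm below point house_mid, same axes.
- gauge: The metal gauge block; origin at the centre of its underside, on the table, same axes as its slot.
- camera: The inspection camera on its stand; origin on the table; the lens glass is 37 mm ahead (-x) and 200 mm above it.
There are look-alikes about, which are no part of the job. What is shaped like the house but orange or purple is not meant.

How it is judged (in metres and radians):
On the way:
1. the house ornament is fully home in the gauge's slot, upright (z of house_mid in the frame of gauge_floor between 0.05 and 0.058 m and horizontal distance between house_mid and gauge_floor below 0.008 m and angle between the x axis of house_mid and the x axis of gauge_floor, either way round below 0.1 rad and angle between house_mid's own z axis and vertical below 0.1 rad), for 0.2 s.
At the end, for the whole second after the job is handed in: House held still by the fingers, clear of rack, gauge and camera; its centre 90-150 mm before the lens, within 15 mm of the lens axis; upright within 0.12 rad, door side facing the lens within 0.15 rad; other ornaments within 15 mm, pine cone and tea light within 20 mm of their places (x of house_mid in the frame of lens between -0.15 and -0.09 m and y of house_mid in the frame of lens between -0.015 and 0.015 m and z of house_mid in the frame of lens between -0.015 and 0.015 m and angle between the x axis of house_mid and the x axis of lens, either way round below 0.15 rad and x of lens in the frame of house_mid below -0.05 m and angle between house_mid's own z axis and vertical below 0.12 rad and linear speed of house below 0.02 m/s and contact force between the fingers and house above 0.5 N and contact force between house and rack below 0.1 N and contact force between house and gauge below 0.1 N and contact force between house and camera below 0.1 N and distance of each of arch_mid, tree_mid from where it was at the start of the episode below 0.015 m and distance of each of pine_cone, candle from where it was at the start of the episode below 0.02 m); the arm keeps its last pose, push and grip.
It fails at once if the arch ornament was disturbed (distance of arch_mid from where it was at the start of the episode above 0.015 m or angle between arch_mid's own z axis and vertical above 0.4 rad).
It fails at once if the tree ornament was disturbed (distance of tree_mid from where it was at the start of the episode above 0.015 m or angle between tree_mid's own z axis and vertical above 0.4 rad).
It fails at once if the pine cone was disturbed (distance of pine_cone from where it was at the start of the episode above 0.02 m).
It fails at once if the tea light was disturbed (distance of candle from where it was at the start of the episode above 0.02 m).
It also fails if it takes over 51 s, if anything falls off the work surface, if the arm or the gripper's body presses on something with over 40 N, if the wrist force passes 120 N, or if a joint passes its speed limit or range.

ROBOT

A 7-joint arm with a two-finger parallel gripper is mounted at the origin on the work surface; the furniture and walls round the work are solid. World frame = base frame: x ahead of the robot, y to its left, z up, the work surface at z = 0. Lengths are in mm, angles in degrees, forces in N, time in s.
With the tool pointing down it reaches from about 350 to 900 mm from the base axis. Payload 19.9 kg.
Tool frame: the origin (TCP) lies at the very end of the fingers, on their centre line; the grasp point (between the pads) lies 19 mm behind it; z points along the fingers, y is the line along which they close (so a half turn about z gives the same grasp; the last joint's range is limited). The gripper opens to 94 mm and grips with 3 to 60 N. Pads are 16 mm wide; open, the fingers measure 119 mm over their backs; the gripper's body (75 mm by 177 mm) begins 78 mm behind the grasp point.
Start: joints at [-73.883, 23.915, -0.59, 92.452, 0.269, 63.638, -3.037], TCP at [198.254, 592.701, 205.425] pointing down, gripper open.
Joint ranges: [-161.28, 161.28], [-22.2, 115.67], [-73.04, 71.86], [3.21, 147.25], [-68.34, 248.33], [10.77, 114.83], [-161.83, 161.83]. Speed limits (degrees/s): [108.29, 108.29, 136.94, 136.94, 172.46, 172.46, 172.46].

INTERFACE

Orientations are given as [roll, pitch, yaw] about the fixed x, y, z axes, in that order (R = Rz(yaw) Ry(pitch) Rx(roll)).
In Python, from plant import arm gives the robot as it stands.
- The arm moves only by the shell command python3 -m inch 'ROWS' [OPENING] [FORCE]. ROWS is JSON, a list of rows, each a list of 2 entries, a list of its own where there are three numbers: the shift along the tool's x, y, z in mm, then the turn, a rotation vector about the tool's x, y, z in rad. In form: [[[x, y, z], [ax, ay, az]], ...]. A call has exactly 8 rows; each row is the pose to reach, as a shift and turn from the pose commanded when the call began, along the tool's axes at that moment; what a row does not reach only later rows make up. A row lasts 1/10 s, in which the tool goes at most 50 mm and 8.59 degrees, less where a joint would pass 70% of its speed; a pose out of reach is approached as far as the arm can. A call with a gripper value outside its range is refused whole. OPENING is the opening, from 0 (shut) to 1 (fully open), set as the call begins (- or left out, the last holds). The fingers move at their own pace and stop on an object; FORCE is the grip in N (left out, the last holds). Time passes only in rows, so rows that repeat a pose let the fingers close, or fill a call up. It gives the time, the measured TCP pose, the force, the opening and the grip force at its end, in the units of the state.
- arm.get_obs(): the state, without advancing time (a new reading comes with each control period).
- arm.snapshot(name): name is "scene" or "top" or "wrist"; returns a dict with "frame" (420x560x3 uint8, red, green, blue), "fx", "fy", "cx", "cy" (pixels), "world_from_camera" (4x4, takes a point from camera to world coordinates). Camera axes: x right, y up, looking along -z (the intrinsics and any distortion apply to the point x, -y, -z); pixel columns grow to the right and rows downward; lengths in mm; the calibration is good to about 2 mm. A picture is of the moment at which its call begins. There is no depth.
- arm.hand_in(): hands the job in; it is judged then, once.
Trained networks look in the newest picture that a camera, given by its name, has taken for a name from the list of things; names that differ only in an ending like _2 or _b are one class to them, and where a whole thing is asked for, a point or a joint stands for the part that bears it (a point fixed in the world has none). Each returns a list of dicts, best first, with "score" (0 to 1); they miss things now and then, are a little off and sometimes report something else, mostly with a low value. They report only what shows in the picture. A call takes as long as a camera call. They do not tell look-alikes from the thing itself.
- arm.regions_of(camera, name): "pixels" (420x560 bool, what is visible of it) and "bbox" ([left, top, right, bottom] in pixels, round what is visible of it).
- arm.tip_of(camera, name): "position" ([row, column] in pixels: a listed point, or the origin of a listed thing).
The state is a dict: "clock": time; "q": joint angles; "dq": joint speeds; "tau": joint torques, N m; "eef_pos": TCP position; "tcp_rot": TCP orientation; "ft_force": force on the tool from outside, world axes, zero at the start; "ft_torque": the same for the moment, N m; "finger_gap": finger opening in mm; "grip_force": force on a finger pad.
Only numpy, scipy, OpenCV 4.12 (cv2) and the standard library are available. Lean on these libraries where they do the work, as an engineer would, in place of code of your own. Each camera call takes 0.05 s, during which the arm holds its last target. There are 200 camera calls.

## Working session

There is one attempt and no reset: what is moved stays moved. The work goes in short steps, Python scripts to look and compute and a shell command to move; the robot and the scene stay as the last step left them, time stands still between calls to the robot, and variables do not carry over. Pictures are saved under pics/ and viewed, at most 13 in all, crops included, and the job is handed in when it is done.

```bash
mkdir -p pics; ls; cat > h.py <<'E'
import numpy as np, cv2
from plant import arm
def snap(n):
    s=arm.snapshot(n); return s
def ray(s,rc):
    r,c=rc
    T=np.array(s["world_from_camera"]); d=np.array([(c-s["cx"])/s["fx"],-(r-s["cy"])/s["fy"],-1.])
    d=T[:3,:3]@d; return T[:3,3],d/np.linalg.norm(d)
def tri(rays):
    A=np.zeros((3,3));b=np.zeros(3)
    for o,d in rays:
        P=np.eye(3)-np.outer(d,d);A+=P;b+=P@o
    x=np.linalg.solve(A,b); return x,[round(float(np.linalg.norm(np.cross(x-o,d))),1) for o,d in rays]
def onz(s,rc,z):
    o,d=ray(s,rc); return o+d*(z-o[2])/d[2]
def proj(s,p):
    T=np.linalg.inv(np.array(s["world_from_camera"])); q=T[:3,:3]@np.array(p)+T[:3,3]
    return s["cy"]-s["fy"]*q[1]/-q[2], s["cx"]+s["fx"]*q[0]/-q[2]
E
python3 - <<'E'
from h import *
ims=[]
for n in("scene","top","wrist"):
    s=snap(n); print(n,{k:s[k] for k in s if k!="frame" and k!="world_from_camera"}, np.round(s["world_from_camera"],2).tolist(), [k for k in s])
    cv2.imwrite(f"pics/{n}0.png",s["frame"][:,:,::-1])
    if n=="wrist": continue
    for t in("house_mid","arch_mid","tree_mid","gauge_floor","lens","rack","pine_cone","candle","house","gauge","camera"):
        print(t,[(np.round(d["position"]).tolist(),round(d["score"],2)) for d in arm.tip_of(n,t)])
print(arm.get_obs())
E
```

```text
pics
scene {'fx': 495.8731944146862, 'fy': 495.8731944146862, 'cx': 270.06167522492575, 'cy': 217.65193693708719} [[0.83, 0.25, -0.49, -99.8], [-0.55, 0.37, -0.75, -962.11], [-0.01, 0.9, 0.44, 700.3], [0.0, 0.0, 0.0, 1.0]] ['frame', 'fx', 'fy', 'cx', 'cy', 'world_from_camera']
house_mid [([279.0, 294.0], 0.86), ([242.0, 193.0], 0.8), ([281.0, 409.0], 0.72), ([255.0, 334.0], 0.65), ([286.0, 223.0], 0.56), ([299.0, 311.0], 0.52)]
arch_mid [([278.0, 333.0], 0.75)]
tree_mid [([286.0, 315.0], 0.61)]
gauge_floor [([247.0, 245.0], 0.63)]
lens [([161.0, 222.0], 0.75)]
rack [([299.0, 315.0], 0.82), ([252.0, 246.0], 0.65), ([257.0, 332.0], 0.46)]
pine_cone [([255.0, 332.0], 0.67), ([252.0, 247.0], 0.38)]
candle [([232.0, 298.0], 0.69)]
house [([262.0, 195.0], 0.89), ([308.0, 230.0], 0.77), ([300.0, 409.0], 0.77), ([300.0, 290.0], 0.61)]
gauge [([254.0, 246.0], 0.69)]
camera []
top {'fx': 484.124564147501, 'fy': 484.124564147501, 'cx': 269.6415008967038, 'cy': 204.37928700298446} [[-0.01, 1.0, -0.08, 393.23], [-1.0, -0.02, -0.02, -9.19], [-0.02, 0.08, 1.0, 1579.1], [0.0, 0.0, 0.0, 1.0]] ['frame
[... 866 characters left out ...]
amera']
{'clock': 1.25, 'q': array([-73.88343297,  23.91601417,  -0.5889735 ,  92.45429763,
         0.27119097,  63.64016988,  -3.03645229]), 'dq': array([-0.06701177, -0.04336886, -0.01324411, -0.0188308 ,  0.05016244,
       -0.03862914,  0.01869085]), 'tau': array([ 1.53432757e-03, -8.51017499e+01,  6.38645478e-01, -4.26253188e+01,
       -4.86825686e-02,  1.38580258e-02,  2.85253941e-05]), 'eef_pos': array([198.2620703 , 592.66871256, 205.40353569]), 'tcp_rot': array([-1.79991122e+02,  4.68628836e-03,  1.61505839e+02]), 'ft_force': array([-0.86911894, -0.18603847, -0.47479863]), 'ft_torque': array([0.02509374, 0.05969471, 0.00019962]), 'grip_force': 0.0, 'finger_gap': 94.38423165417117}
```

View pictures.

View pics/scene0.png

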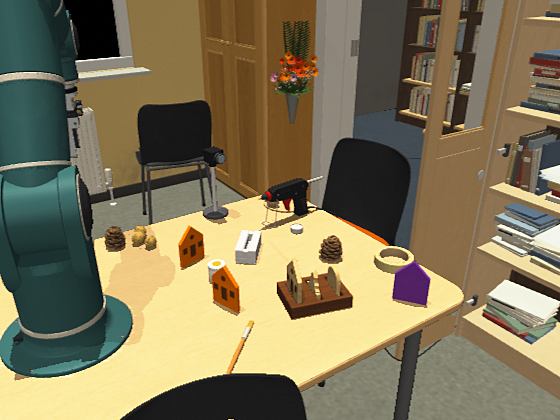

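View pics/top0.png

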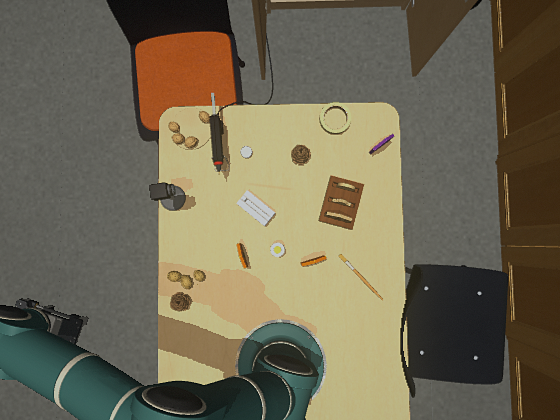

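```bash
python3 - <<'E'
from h import *
S=snap("scene");T=snap("top")
a=S["frame"];t=T["frame"]
def cr(im,r,c,h=45,w=60): return cv2.resize(im[r-h:r+h,c-w:c+w],(400,300),interpolation=cv2.INTER_CUBIC)
m=np.vstack([np.hstack([cr(a,288,315),cr(a,175,215)]),np.hstack([cr(t,203,340),cr(t,195,172)])])
cv2.imwrite("pics/m1.png",m[:,:,::-1])
for n,ps,pt in(("house",(279,294),(216,337)),("arch",(278,333),(188,346)),("tree",(286,315),(202,343)),("gaugefl",(247,245),(208,256)),("lens",(161,222),(189,171)),("rack",(299,315),(201,339)),("gauge",(254,246),(209,260)),("cone",(255,332),(153,302)),("candle",(232,298),(153,246))):
    x,e=tri([ray(S,ps),ray(T,pt)]); print(n,np.round(x),e)
print(np.round(onz(T,(199,174),0)),"cam base")
g=arm.regions_of("top","gauge")[0]; k=arm.regions_of("top","rack")[0]
for nm,R,z in(("gauge",g,40),("rack",k,30)):
    ys,xs=np.nonzero(R["pixels"]); P=np.array([onz(T,(r,c),z)[:2] for r,c in zip(ys,xs)],np.float32)
    print(nm,R["score"],cv2.minAreaRect(P))
E
```

```text
house [ 470. -185.   64.] [1.2, 1.2]
arch [ 559. -218.   51.] [1.9, 1.9]
tree [ 515. -208.   40.] [0.8, 0.8]
gaugefl [497.  73.  18.] [4.5, 4.5]
lens [552. 307. 188.] [3.8, 3.8]
rack [ 522. -201.   -4.] [1.0, 1.0]
gauge [494.  61.   3.] [5.5, 5.5]
cone [679. -80.   7.] [2.3, 2.3]
candle [690. 101.  -6.] [3.9, 3.9]
[537. 341.   0.] cam base
gauge 0.73 ((499.7415771484375, 72.58525085449219), (117.8905258178711, 57.691471099853516), 50.39311218261719)
rack 0.66 ((515.6864013671875, -200.82821655273438), (114.27776336669922, 154.88531494140625), 73.86933898925781)
```

View pics/m1.png

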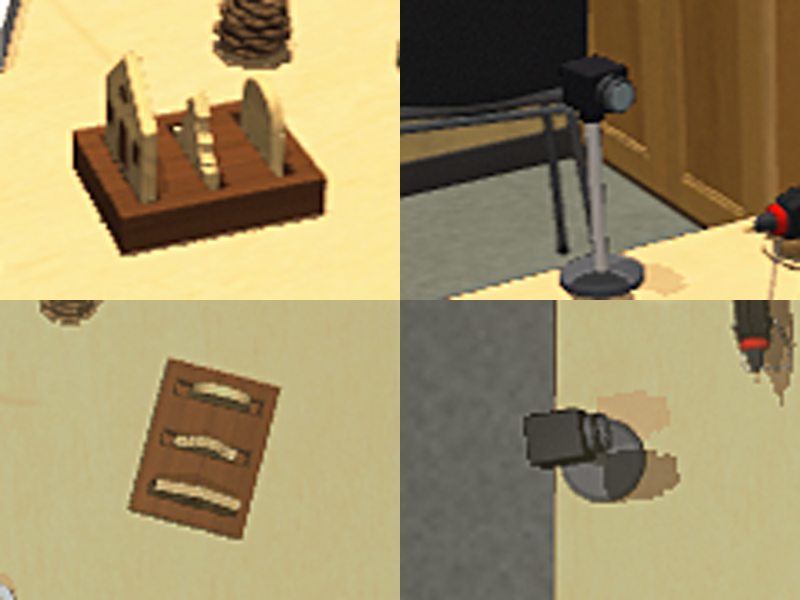

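The plywood house in the rack slot nearest the robot is at scene (279,294) / top (216,337), and its door faces the robot. The look-alikes are orange at scene (242,193) and (286,223) and purple at (281,409). The crop shows windows and door on bare plywood, so I choose the one in the rack. The lens looks along world −y, slightly +x.

```bash
cat >> h.py <<'E'
from scipy.spatial.transform import Rotation as R
def go(p,yaw,start=None):
    "tool-frame shift & turn from measured (or given xyz,yaw vertical) pose to p, tool down with yaw"
    o=arm.get_obs()
    p0=o["eef_pos"];R0=R.from_euler("xyz",o["tcp_rot"],degrees=True)
    if start is not None: p0=np.array(start[:3]);R0=R.from_euler("xyz",[180,0,start[3]],degrees=True)
    R1=R.from_euler("xyz",[180,0,yaw],degrees=True)
    print("shift",np.round(R0.inv().apply(np.array(p)-p0),1),"turn",np.round((R0.inv()*R1).as_rotvec(),4))
E
python3 - <<'E'
from h import *
go((334,204,250),118)
go((470,-185,235),74,(334,204,250,118))
E
```

```text
shift [-252.  -325.5  -44.5] turn [-1.000e-04  1.000e-04  7.592e-01]
shift [-407.3  -62.5   15. ] turn [ 0.     -0.      0.7679]
```

```bash
python3 -m inch '[[[-30,-40,-10],[0,0,0.09]],[[-60,-80,-25],[0,0,0.19]],[[-90,-118,-40],[0,0,0.28]],[[-120,-157,-45],[0,0,0.38]],[[-150,-196,-45],[0,0,0.47]],[[-180,-235,-45],[0,0,0.57]],[[-210,-274,-45],[0,0,0.66]],[[-239,-311,-45],[0,0,0.76]]]' 0.4 20
python3 - <<'E'
from h import *
go((470,-185,235),74)
E
```

```text
clock: 2.25
eef_pos: [326.5, 219.9, 250.7]
tcp_rot: [180.0, -0.0, 117.7]
ft_force: [1.1, -0.8, 0.0]
finger_gap: 37.8
grip_force: 0.0
shift [-425.2  -61.4   15.4] turn [ 3.000e-04 -8.000e-04  7.634e-01]
```

```bash
python3 -m inch '[[[-49,-7,2],[0,0,0.09]],[[-98,-14,4],[0,0,0.19]],[[-147,-21,6],[0,0,0.28]],[[-196,-28,8],[0,0,0.38]],[[-245,-35,10],[0,0,0.47]],[[-294,-42,12],[0,0,0.57]],[[-343,-49,14],[0,0,0.66]],[[-390,-56,15],[0,0,0.763]]]'
python3 - <<'E'
from h import *
W=snap("wrist"); cv2.imwrite("pics/w1.png",W["frame"][:,:,::-1]); np.save("w1.npy",W)
print(np.round(W["world_from_camera"],2).tolist())
for t in("house_mid","arch_mid","tree_mid","house","rack"):
    print(t,[(np.round(d["position"]).tolist(),round(d["score"],2)) for d in arm.tip_of("wrist",t)])
T=snap("top");
o=arm.get_obs();print(o["eef_pos"],o["tcp_rot"],o["q"][6])
E
```

```text
clock: 3.05
eef_pos: [460.1, -150.9, 235.8]
tcp_rot: [179.9, -0.0, 74.0]
ft_force: [0.9, 0.1, 0.0]
finger_gap: 37.4
grip_force: 0.0
[[0.96, 0.27, 0.07, 479.73], [-0.28, 0.93, 0.24, -82.79], [0.0, -0.25, 0.97, 415.72], [0.0, 0.0, 0.0, 1.0]]
house_mid [([223.0, 296.0], 0.82), ([287.0, 531.0], 0.76), ([185.0, 146.0], 0.61)]
arch_mid [([221.0, 385.0], 0.76)]
tree_mid [([218.0, 338.0], 0.8)]
house [([206.0, 289.0], 0.93), ([178.0, 165.0], 0.87), ([266.0, 500.0], 0.69)]
rack [([212.0, 336.0], 0.81)]
[ 459.58516087 -147.55328557  235.54676092] [ 1.79999238e+02 -4.22464902e-02  7.43762412e+01] 6.5664630724294994
```

View pics/w1.png

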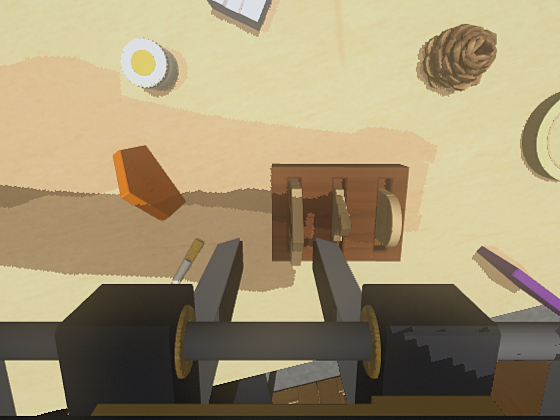

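The wrist view confirms it: the plywood house stands in the left slot of the rack at about (row 220, col 295), with the tree at (215,340), the arch at (220,388), and an orange look-alike at (185,145). The rack edges are aligned with the image, so its yaw is about −16°.

```bash
python3 - <<'E'
from h import *
W=snap("wrist");S=snap("scene")
k=max(arm.regions_of("wrist","rack"),key=lambda d:d["score"])
ys,xs=np.nonzero(k["pixels"]); P=np.array([onz(W,(r,c),30)[:2] for r,c in zip(ys,xs)],np.float32)
print(k["score"],k["bbox"],cv2.minAreaRect(P))
for t,near in(("house_mid",(279,294)),("rack",(299,315)),("house",(300,290)),("tree_mid",(286,315))):
    a=min(arm.tip_of("scene",t),key=lambda d:np.hypot(*(np.array(d["position"])-near)),default=None)
    nw={"house_mid":(223,296),"rack":(212,336),"house":(206,289),"tree_mid":(218,338)}[t]
    b=min(arm.tip_of("wrist",t),key=lambda d:np.hypot(*(np.array(d["position"])-nw)))
    print(t,a["position"] if a else None,b["position"], "wrist@z",np.round(onz(W,b["position"],{"house_mid":67,"rack":0,"house":12,"tree_mid":46}[t]),1))
    if a: x,e=tri([ray(S,a["position"]),ray(W,b["position"])]);print(np.round(x,1),e)
for d in arm.regions_of("wrist","house"): print("house reg",d["bbox"],d["score"])
print(arm.get_obs()["eef_pos"])
E
```

```text
0.65 [428.0, 26.2, 500.9, 94.1] ((673.4824829101562, -75.87983703613281), (61.51029968261719, 72.43696594238281), 67.91929626464844)
house_mid [281.5, 293.0] [228.2, 297.0] wrist@z [ 468.8 -190.3   67. ]
[ 467.  -191.    61.6] [2.0, 2.0]
rack [298.9, 313.5] [213.3, 336.8] wrist@z [ 518.2 -206.4    0. ]
[ 516.9 -205.2    1.4] [1.4, 1.4]
house [300.2, 291.0] [211.8, 291.0] wrist@z [ 465.6 -186.4   12. ]
[ 464.3 -186.8    7.8] [1.4, 1.4]
tree_mid [285.0, 315.3] [221.5, 336.2] wrist@z [ 511.2 -201.1   46. ]
[ 514.8 -205.    40.3] [3.6, 3.6]
house reg [287.3, 179.7, 304.7, 269.0] 0.94
house reg [479.4, 250.7, 560.0, 319.8] 0.7
house reg [112.3, 151.5, 189.6, 224.2] 0.66
[ 459.63940225 -148.744636    235.48492999]
```

```bash
python3 - <<'E'
from h import *
go((468,-189,140),74)
E
```

```text
shift [-36.5  19.   95.5] turn [-0.      0.0001  0.0043]
```

```bash
python3 -m inch '[[[-12,6,10],[0,0,0.002]],[[-24,13,20],[0,0,0.004]],[[-36.5,19,35],[0,0,0.004]],[[-36.5,19,50],[0,0,0.004]],[[-36.5,19,65],[0,0,0.004]],[[-36.5,19,80],[0,0,0.004]],[[-36.5,19,95],[0,0,0.004]],[[-36.5,19,95.5],[0,0,0.004]]]'
python3 - <<'E'
from h import *
W=snap("wrist");cv2.imwrite("pics/w2.png",W["frame"][:,:,::-1])
for p in((468,-189,122),(468,-189,67)): print(proj(W,p))
print([(d["position"],d["score"]) for d in arm.tip_of("wrist","house_mid")], arm.get_obs()["eef_pos"])
# predicted roof tip + eaves: draw? eaves
for d in arm.regions_of("wrist","house"): print("house reg",d["bbox"],d["score"])
E
```

```text
clock: 4.8
eef_pos: [467.2, -188.8, 138.5]
tcp_rot: [-179.9, 0.0, 74.0]
ft_force: [0.5, 0.9, 1.0]
finger_gap: 37.6
grip_force: 0.0
(np.float64(242.87537643437756), np.float64(278.33324420152314))
(np.float64(217.37695871340108), np.float64(278.34642179506704))
[([160.7, 72.8], 0.61)] [ 467.99098077 -189.21989755  140.10100288]
house reg [268.9, 156.1, 288.6, 277.3] 0.91
house reg [16.8, 113.3, 140.5, 211.1] 0.61
house reg [521.8, 249.9, 560.0, 287.7] 0.56
```

View pics/w2.png

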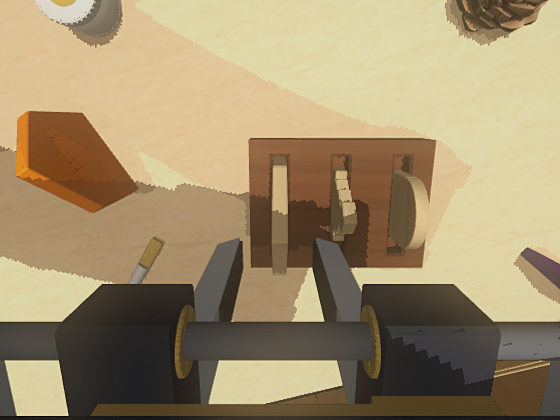

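```bash
python3 - <<'E'
from h import *
W=snap("wrist")
u=np.array([.276,.961,0])
for s in(-40,40):
  for z in(12,30,82): print(s,z,np.round(proj(W,np.array([468,-189,z])+s*u)))
for c in ((-75,-55),(-75,55),(75,-55),(75,55)):
  x=np.array([.961,-.276,0]); print("rack corner",c,np.round(proj(W,np.array([516,-203,30])+c[0]*x+c[1]*u)))
E
python3 -m inch '[[[0,0,10],[0,0,0]],[[0,0,20],[0,0,0]],[[0,0,30],[0,0,0]],[[0,0,40],[0,0,0]],[[0,0,50],[0,0,0]],[[0,0,60],[0,0,0]],[[0,0,66],[0,0,0]],[[0,0,66],[0,0,0]]]'
```

```text
-40 12 [242. 277.]
-40 30 [249. 277.]
-40 82 [275. 277.]
40 12 [155. 277.]
40 30 [157. 277.]
40 82 [165. 276.]
rack corner (-75, -55) [265. 248.]
rack corner (-75, 55) [139. 246.]
rack corner (75, -55) [266. 418.]
rack corner (75, 55) [139. 432.]
clock: 5.8
eef_pos: [467.6, -189.1, 73.2]
tcp_rot: [-179.9, 0.0, 74.0]
ft_force: [-0.6, -0.1, 0.5]
finger_gap: 37.5
grip_force: 0.0
```

```bash
python3 -m inch '[[[0,0,0],[0,0,0]],[[0,0,0],[0,0,0]],[[0,0,0],[0,0,0]],[[0,0,0],[0,0,0]],[[0,0,0],[0,0,0]],[[0,0,0],[0,0,0]],[[0,0,0],[0,0,0]],[[0,0,0],[0,0,0]]]' 0 30
python3 -m inch '[[[0,0,-5],[0,0,0]],[[0,0,-12],[0,0,0]],[[0,0,-22],[0,0,0]],[[0,0,-35],[0,0,0]],[[0,0,-50],[0,0,0]],[[0,0,-65],[0,0,0]],[[0,0,-80],[0,0,0]],[[0,0,-80],[0,0,0]]]'
```

```text
clock: 6.6
eef_pos: [468.2, -189.1, 74.2]
tcp_rot: [180.0, -0.0, 74.0]
ft_force: [-0.9, 0.4, 5.7]
finger_gap: 9.8
grip_force: 30.0
clock: 7.4
eef_pos: [469.0, -189.3, 156.2]
tcp_rot: [179.8, -0.0, 74.0]
ft_force: [-1.0, -0.1, -0.1]
finger_gap: 10.0
grip_force: 30.0
```

```bash
python3 - <<'E'
from h import *
go((443,3,175),50.4)
E
```

```text
shift [177.8 -77.9 -18.9] turn [ 0.0028 -0.0012  0.4123]
```

```bash
python3 -m inch '[[[18,-8,-19],[0,0,0.06]],[[46,-20,-19],[0,0,0.12]],[[80,-35,-19],[0,0,0.18]],[[115,-50,-19],[0,0,0.25]],[[145,-63,-19],[0,0,0.31]],[[168,-73,-19],[0,0,0.37]],[[178,-78,-19],[0,0,0.412]],[[178,-78,-19],[0,0,0.412]]]'
python3 -m inch '[[[0,0,0],[0,0,0]],[[0,0,0],[0,0,0]],[[0,0,0],[0,0,0]],[[0,0,0],[0,0,0]],[[0,0,0],[0,0,0]],[[0,0,0],[0,0,0]],[[0,0,0],[0,0,0]],[[0,0,0],[0,0,0]]]'
python3 - <<'E'
from h import *
W=snap("wrist");cv2.imwrite("pics/w3.png",W["frame"][:,:,::-1])
np.save("w3.npy",W,allow_pickle=True)
for n in("gauge_floor","gauge","house_mid","house"): print(n,[(np.round(d["position"],1).tolist(),round(d["score"],2)) for d in arm.tip_of("wrist",n)])
for d in arm.regions_of("wrist","gauge"): print(d["bbox"],d["score"])
for d in arm.tip_of("wrist","gauge_floor"): print(onz(W,d["position"],15))
o=arm.get_obs();print(o["eef_pos"],o["tcp_rot"])
E
```

```text
clock: 8.2
eef_pos: [441.7, 5.1, 172.8]
tcp_rot: [-180.0, -0.0, 50.5]
ft_force: [0.9, 0.0, -0.5]
finger_gap: 9.8
grip_force: 30.0
clock: 9.0
eef_pos: [442.1, 3.5, 173.0]
tcp_rot: [180.0, 0.0, 50.4]
ft_force: [-0.0, -0.9, -2.0]
finger_gap: 9.3
grip_force: 30.0
gauge_floor [([95.1, 276.5], 0.8)]
gauge [([98.0, 277.8], 0.88)]
house_mid [([172.7, 110.9], 0.7)]
house [([217.1, 271.6], 0.94), ([164.0, 133.1], 0.76)]
[244.8, 20.7, 318.1, 165.8] 0.64
[499.99518497  74.1969388   15.        ]
[442.04453009   3.54114714 172.9834626 ] [1.79998220e+02 4.45204563e-03 5.04114951e+01]
```

View pics/w3.png

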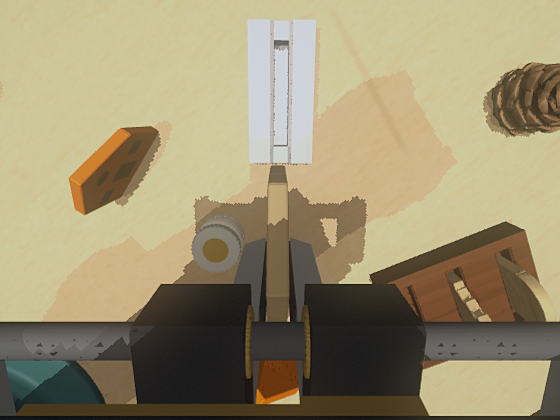

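The gauge is at the top, cols 248–314 and rows 20–163, with its slot at about col 281 and vertical, so the yaw agrees. The held house shows its far edge at about cols 268–287 from row 165 down.

```bash
python3 - <<'E'
from h import *
W=np.load("w3.npy",allow_pickle=True).item(); im=W["frame"].astype(int)
p=np.array([442.05,3.5,173]); a=np.radians(50.4); X=np.array([np.cos(a),np.sin(a),0]);Y=np.array([np.sin(a),-np.cos(a),0])
for n,z in(("foot",111),("eave",181)):
  for s in(-5,5): print(n,s,np.round(proj(W,p+40*X+s*Y+[0,0,z-173]),1))
g=im.sum(2)//3
for r in(60,95,130): print(r,"gauge",g[r,242:322].tolist())
for r in(160,166,170,176,182,190): print(r,g[r,260:296].tolist())
print("col281 rows",g[14:175,281].tolist())
print("col260 rows",g[14:24,260].tolist(),g[155:170,260].tolist())
cv2.imwrite("pics/m2.png",cv2.resize(W["frame"][5:205,210:360,::-1],None,fx=3,fy=3,interpolation=cv2.INTER_NEAREST))
E
```

```text
foot -5 [165.1 269.5]
foot 5 [165.1 284.1]
eave -5 [183.4 266.3]
eave 5 [183.4 286.7]
60 gauge [188, 187, 187, 187, 187, 192, 215, 211, 211, 211, 211, 211, 211, 211, 211, 211, 211, 211, 211, 210, 211, 211, 211, 211, 211, 212, 212, 211, 189, 185, 186, 180, 117, 171, 214, 211, 211, 211, 211, 211, 211, 212, 212, 212, 215, 209, 133, 198, 192, 193, 200, 213, 211, 211, 211, 212, 211, 211, 211, 211, 211, 211, 211, 211, 211, 211, 211, 211, 211, 211, 212, 213, 211, 173, 176, 178, 181, 189, 190, 189]
95 gauge [189, 189, 189, 189, 187, 189, 204, 213, 212, 211, 211, 211, 212, 212, 211, 211, 211, 211, 211, 211, 212, 211, 212, 212, 212, 212, 213, 211, 191, 188, 183, 162, 182, 215, 211, 209, 209, 212, 211, 212, 211, 212, 212, 212, 216, 213, 149, 195, 191, 185, 211, 213, 212, 212, 212, 211, 212, 212, 212, 212, 212, 212, 212, 211, 212, 211, 211, 211, 211, 212, 214, 211, 171, 176, 177, 177, 180, 192, 190, 190]
130 gauge [188, 188, 189, 189, 187, 185, 192, 215, 212, 212, 211, 211, 211, 211, 211, 211, 211, 211, 212, 212, 211, 211, 212, 211, 212, 211, 213, 211, 190, 184, 179, 168, 203, 212, 209, 207, 209
[... 1528 characters left out ...]
10, 212, 211, 211, 211, 211, 211, 211, 212, 212, 212, 211, 211, 212, 211, 211, 212, 211, 211, 212, 212, 212, 211, 211, 212, 211, 212, 212, 211, 212, 212, 211, 212, 212, 212, 212, 212, 212, 211, 212, 212, 212, 212, 212, 211, 212, 211, 212, 212, 212, 212, 212, 212, 212, 211, 212, 212, 212, 212, 212, 212, 211, 212, 212, 212, 211, 212, 211, 212, 211, 212, 211, 211, 211, 211, 212, 211, 211, 212, 212, 212, 211, 213, 201, 105, 166, 216, 209, 208, 208, 208, 208, 208, 208, 207, 207, 208, 207, 206, 206, 207, 205, 181, 171, 131, 92, 97, 99, 99, 98, 97, 99, 101, 100]
col260 rows [186, 187, 187, 186, 186, 198, 212, 210, 210, 210] [206, 205, 206, 206, 205, 206, 208, 202, 149, 136, 177, 176, 176, 176, 176]
```

View pics/m2.png

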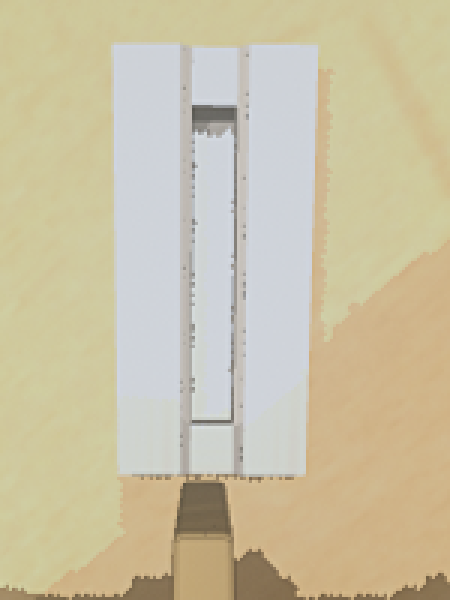

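```bash
python3 - <<'E'
from h import *
W=np.load("w3.npy",allow_pickle=True).item(); g=W["frame"].astype(int).sum(2)//3
c=g[:,281]; print("dark rows",[r for r in range(14,160) if c[r]<160])
a=onz(W,(60,281.1),40);b=onz(W,(130,280.6),40);d=(a-b)[:2];d/=np.linalg.norm(d)
print("slot yaw",np.degrees(np.arctan2(d[1],d[0])))
l=onz(W,(95,248.3),40);r=onz(W,(95,313.7),40);print("face width",np.linalg.norm(l-r),"mid",(l+r)/2)
for n,r0,r1 in(("outer",19.5,163.0),("slot",39.7,None)):
    if r1 is None: r1=[r for r in range(130,160) if c[r]<160][0]-0.3
    p=onz(W,(r0,281.3),40);q=onz(W,(r1,280.5),40);print(n,r1,np.linalg.norm(p-q),(p+q)/2)
E
```

```text
dark rows [40, 41, 42, 43, 44, 45, 145]
slot yaw 50.106668344065504
face width 55.1155026212167 mid [502.06262935  70.64348899  40.        ]
outer 163.0 115.08987228293186 [502.1592995   70.91685719  40.        ]
slot 144.7 84.23048649181553 [502.48627526  71.30728015  40.        ]
```

```bash
python3 - <<'E'
from h import *
go((501.8,71.1,115),50.2)
E
```

```text
shift [90.1  3.  58. ] turn [0.     0.0001 0.0037]
```

```bash
python3 -m inch '[[[15,0.5,0],[0,0,0]],[[45,1.5,5],[0,0,0]],[[75,2.5,15],[0,0,0.002]],[[90,3,28],[0,0,0.004]],[[90,3,42],[0,0,0.004]],[[90,3,52],[0,0,0.004]],[[90,3,58],[0,0,0.004]],[[90,3,58],[0,0,0.004]]]'
python3 - <<'E'
from h import *
W=snap("wrist")
cv2.imwrite("pics/w4.png",cv2.resize(W["frame"][100:330,190:370,::-1],None,fx=2.5,fy=2.5))
o=arm.get_obs();print(o["eef_pos"],o["tcp_rot"],o["ft_force"])
go((501.8,71.1,80),50.2)
E
```

```text
clock: 10.15
eef_pos: [501.1, 70.3, 114.5]
tcp_rot: [-180.0, 0.0, 50.1]
ft_force: [-0.1, -0.2, 0.5]
finger_gap: 9.4
grip_force: 30.0
[501.50692082  70.47290317 115.06379119] [-1.79992050e+02  6.05470457e-03  5.01282598e+01] [ 0.65273134 -0.29728242 -0.68097711]
shift [ 0.7 -0.2 35.1] turn [-0.0001  0.0001 -0.0013]
```

View pics/w4.png

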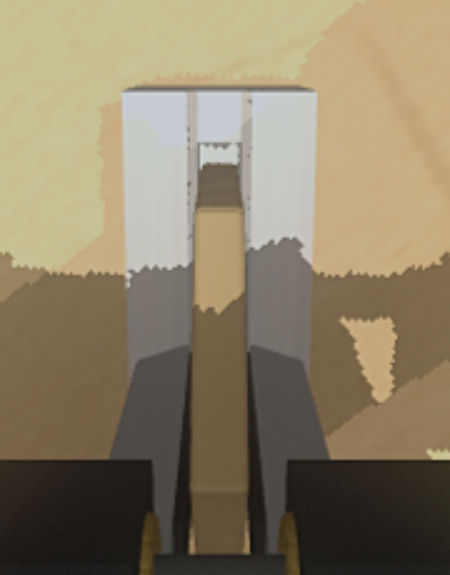

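The house foot is centred over the slot (crop cols 199–241), so I lower it.

```bash
python3 -m inch '[[[0.5,0,4],[0,0,0]],[[0.5,0,8],[0,0,0]],[[0.5,0,12],[0,0,0]],[[0.5,0,16],[0,0,0]],[[0.5,0,20],[0,0,0]],[[0.5,0,25],[0,0,0]],[[0.5,0,30],[0,0,0]],[[0.5,0,33],[0,0,0]]]'
python3 - <<'E'
from h import *
o=arm.get_obs();print(o["eef_pos"],o["ft_force"])
E
```

```text
clock: 11.0
eef_pos: [501.9, 71.3, 81.4]
tcp_rot: [-180.0, 0.0, 50.2]
ft_force: [0.2, -0.2, 0.3]
finger_gap: 9.8
grip_force: 30.0
[501.87890295  71.29119988  81.40387184] [ 0.22882185 -0.16546915  0.25516599]
```

```bash
python3 -m inch '[[[0,0,1],[0,0,0]],[[0,0,2],[0,0,0]],[[0,0,3],[0,0,0]],[[0,0,4],[0,0,0]],[[0,0,4.5],[0,0,0]],[[0,0,4.5],[0,0,0]],[[0,0,4.5],[0,0,0]],[[0,0,4.5],[0,0,0]]]'
python3 - <<'E'
from h import *
o=arm.get_obs();print(o["eef_pos"],o["ft_force"])
E
```

```text
clock: 11.8
eef_pos: [502.1, 71.3, 77.5]
tcp_rot: [180.0, -0.0, 50.2]
ft_force: [0.2, -0.6, -1.1]
finger_gap: 9.9
grip_force: 30.0
[502.10228418  71.33799226  77.54134631] [ 0.17218937 -0.62167205 -1.05003043]
```

```bash
python3 -m inch '[[[0,0,0.5],[0,0,0]],[[0,0,1],[0,0,0]],[[0,0,1.5],[0,0,0]],[[0,0,1.5],[0,0,0]],[[0,0,2],[0,0,0]],[[0,0,2],[0,0,0]],[[0,0,2],[0,0,0]],[[0,0,2],[0,0,0]]]'
python3 - <<'E'
from h import *
o=arm.get_obs();print(o["eef_pos"],o["ft_force"])
E
```

```text
clock: 12.6
eef_pos: [502.5, 71.4, 76.9]
tcp_rot: [-180.0, -0.1, 50.2]
ft_force: [-10.0, -1.4, 36.1]
finger_gap: 9.9
grip_force: 30.0
[502.51033158  71.44678579  76.92679194] [-10.00373338  -1.43579365  36.14452112]
```

Contact came at TCP z 76.9, as expected for a fully home house (77), with 36 N on the floor. I relax, dwell, then lift straight out.

```bash
python3 -m inch '[[[0,0,-0.7],[0,0,0]],[[0,0,-0.9],[0,0,0]],[[0,0,-0.9],[0,0,0]],[[0,0,-0.9],[0,0,0]],[[0,0,-5],[0,0,0]],[[0,0,-12],[0,0,0]],[[0,0,-20],[0,0,0]],[[0,0,-30],[0,0,0]]]'
python3 -m inch '[[[0,0,-15],[0,0,0]],[[0,0,-35],[0,0,0]],[[0,0,-60],[0,0,0]],[[0,0,-90],[0,0,0]],[[0,0,-125],[0,0,0]],[[0,0,-160],[0,0,0]],[[0,0,-195],[0,0,0]],[[0,0,-215],[0,0,0]]]'
python3 - <<'E'
from h import *
T=snap("top");S=snap("scene")
for n in("lens","camera"): print(n,[[(np.round(d["position"],1).tolist(),round(d["score"],2)) for d in arm.tip_of(c,n)] for c in("scene","top")])
o=arm.get_obs();print(o["eef_pos"],o["tcp_rot"],o["ft_force"])
go((577,190,330),12)
E
```

```text
clock: 13.4
eef_pos: [502.0, 71.3, 106.2]
tcp_rot: [180.0, 0.0, 50.2]
ft_force: [0.1, 0.3, -0.5]
finger_gap: 10.0
grip_force: 30.0
clock: 14.2
eef_pos: [502.4, 70.8, 324.0]
tcp_rot: [179.9, -0.2, 50.1]
ft_force: [-0.0, 0.3, -0.6]
finger_gap: 9.9
grip_force: 30.0
lens [[([281.5, 316.6], 0.54), ([164.2, 244.8], 0.33)], [([187.7, 172.4], 0.79), ([206.9, 341.5], 0.6)]]
camera [[([216.6, 216.0], 0.97)], [([201.7, 175.1], 0.95)]]
[501.54815648  71.22639111 319.84991454] [-1.79969985e+02  6.07012200e-02  5.01730930e+01] [-0.39255612  0.74111699 -0.82777896]
shift [139.5 -18.1 -10.3] turn [-2.000e-04  1.200e-03  6.662e-01]
```

```bash
python3 -m inch '[[[15,-2,-10],[0,0,0.08]],[[38,-5,-10],[0,0,0.18]],[[65,-8,-10],[0,0,0.29]],[[92,-12,-10],[0,0,0.4]],[[118,-15,-10],[0,0,0.51]],[[135,-18,-10],[0,0,0.61]],[[139,-18,-10],[0,0,0.666]],[[139,-18,-10],[0,0,0.666]]]'
python3 - <<'E'
from h import *
W=snap("wrist");cv2.imwrite("pics/w5.png",W["frame"][:,:,::-1]);np.save("w5.npy",W,allow_pickle=True)
for n in("lens","camera"):
  for d in arm.tip_of("wrist",n): print(n,d["position"],d["score"],np.round(onz(W,d["position"],200 if n=="lens" else 0),1))
o=arm.get_obs();print(o["eef_pos"],o["tcp_rot"])
E
```

```text
clock: 15.3
eef_pos: [577.1, 190.0, 329.1]
tcp_rot: [179.9, 0.1, 12.0]
ft_force: [0.1, 0.2, -1.0]
finger_gap: 10.3
grip_force: 30.0
lens [203.0, 155.1] 0.57 [552. 296. 200.]
camera [169.9, 175.3] 0.7 [545.1 332.7   0. ]
[576.97574807 189.00801713 330.12789341] [1.79979517e+02 3.74128874e-02 1.20790248e+01]
```

View pics/w5.png

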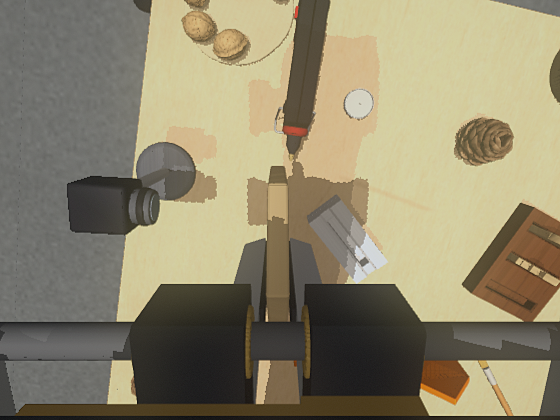

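```bash
python3 - <<'E'
from h import *
W=np.load("w5.npy",allow_pickle=True).item()
cv2.imwrite("pics/m3.png",cv2.resize(W["frame"][160:250,55:175,::-1],None,fx=6,fy=6,interpolation=cv2.INTER_CUBIC))
S=snap("scene")
for wl in((203,155.1),(208,152)):
    x,e=tri([ray(S,(158.5,221)),ray(W,wl)]);print(np.round(x,1),e)
E
```

```text
[550.4 297.2 199.1] [1.5, 1.5]
[547.8 297.3 200.6] [1.0, 1.0]
```

View pics/m3.png

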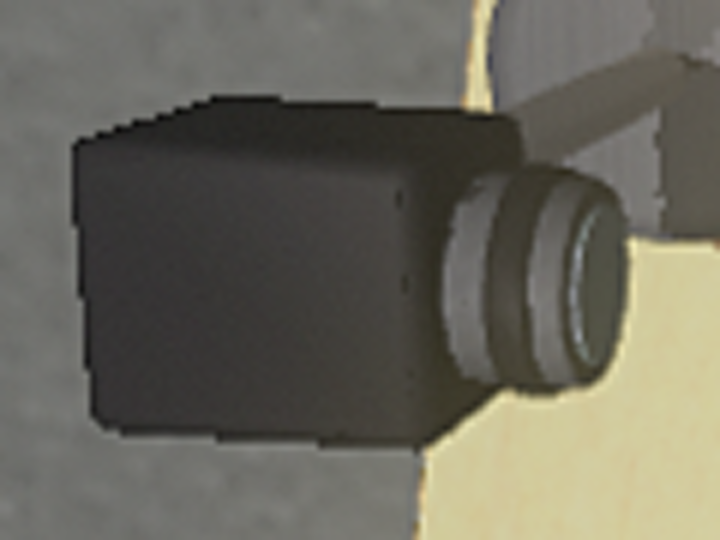

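```bash
python3 - <<'E'
from h import *
W=np.load("w5.npy",allow_pickle=True).item();S=snap("scene")
px=lambda x,y:(160+y/6,55+x/6)
c=[onz(W,px(*p),221) for p in((73,145),(405,168),(425,447),(93,428))]
print(np.round(c,1).tolist())
for a,b in((0,1),(3,2),(1,2),(0,3)): d=c[b]-c[a];print(a,b,np.linalg.norm(d),np.degrees(np.arctan2(d[1],d[0])))
g=px(602,285);L=onz(W,g,200);print("lens",L, tri([ray(S,(158.5,221)),ray(W,g)]))
print("mid of front edge",(c[1]+c[2])/2)
for y in(-77,-79,-81):
    u=np.array([np.cos(np.radians(y)),np.sin(np.radians(y))]);print(y,"target",L[:2]+120*u, "base",L[:2]-37*u)
E
```

```text
[[559.4, 362.6, 221.0], [565.6, 317.7, 221.0], [525.7, 310.8, 221.0], [518.8, 357.2, 221.0]]
0 1 45.321185271223435 -82.11502231451021
3 2 46.92416098406052 -81.53205766007267
1 2 40.46692516085219 -170.2235523033446
0 3 40.92316243147662 -172.48587860881307
lens [547.8552171  295.26589941 200.        ] (array([547.93825713, 295.16877416, 200.68938287]), [0.2, 0.2])
mid of front edge [545.63145925 314.25441902 221.        ]
-77 target [574.84934362 178.34149163] base [539.53202809 331.3175918 ]
-79 target [570.75229655 177.47063739] base [540.79528427 331.58610519]
-81 target [566.62735291 176.74329854] base [542.06714189 331.81036801]
```

```bash
python3 - <<'E'
from h import *
go((565.4,176.5,207),8.4)
E
```

```text
shift [-14.    9.9 123.5] turn [-0.0002  0.0001  0.0637]
```

```bash
python3 -m inch '[[[-5,4,5],[0,0,0.02]],[[-10,7,18],[0,0,0.04]],[[-14,10,38],[0,0,0.064]],[[-14,10,60],[0,0,0.064]],[[-14,10,82],[0,0,0.064]],[[-14,10,103],[0,0,0.064]],[[-14,10,117],[0,0,0.064]],[[-14,10,123],[0,0,0.064]]]'
python3 -m inch '[[[0,0,0],[0,0,0]],[[0,0,0],[0,0,0]],[[0,0,0],[0,0,0]],[[0,0,0],[0,0,0]],[[0,0,0],[0,0,0]],[[0,0,0],[0,0,0]],[[0,0,0],[0,0,0]],[[0,0,0],[0,0,0]]]'
python3 - <<'E'
from h import *
S=snap("scene");T=snap("top");W=snap("wrist")
t=lambda f,r,c,h=60,w=80:cv2.resize(f[r-h:r+h,c-w:c+w],(400,300),interpolation=cv2.INTER_CUBIC)
r,c=map(int,proj(S,(557,230,200)))
m=np.vstack([np.hstack([t(S["frame"],r,c),t(T["frame"],195,190)]),np.hstack([cv2.resize(W["frame"],(400,300)),t(S["frame"],285,315)])])
cv2.imwrite("pics/m4.png",m[:,:,::-1])
for n in("house_mid","lens","arch_mid","tree_mid"):
  for cam in("scene","wrist"): print(n,cam,[(np.round(d["position"],1).tolist(),round(d["score"],2)) for d in arm.tip_of(cam,n)])
print("exp",proj(S,(565.4,176.5,200)),proj(W,(565.4,176.5,200)))
o=arm.get_obs();print(o["eef_pos"],o["tcp_rot"],o["ft_force"],o["clock"])
E
```

```text
clock: 16.35
eef_pos: [565.0, 176.6, 206.4]
tcp_rot: [180.0, 0.1, 8.3]
ft_force: [0.4, -0.3, -0.4]
finger_gap: 10.2
grip_force: 30.0
clock: 17.15
eef_pos: [565.6, 176.9, 207.5]
tcp_rot: [180.0, 0.0, 8.4]
ft_force: [-0.1, -0.5, -1.4]
finger_gap: 9.9
grip_force: 30.0
house_mid scene [([281.1, 410.0], 0.89), ([171.3, 245.8], 0.85), ([285.1, 224.0], 0.77), ([239.8, 191.8], 0.6)]
house_mid wrist []
lens scene [([162.1, 219.7], 0.86)]
lens wrist [([247.9, 60.7], 0.71)]
arch_mid scene [([275.6, 332.4], 0.83)]
arch_mid wrist []
tree_mid scene [([283.7, 314.3], 0.49)]
tree_mid wrist []
exp (np.float64(169.20194593079586), np.float64(246.50065074038383)) (np.float64(249.6737294403981), np.float64(277.257790110899))
[565.62400556 176.91916633 207.45210501] [1.79993576e+02 1.71859022e-03 8.35177340e+00] [ 0.49971989  0.11057618 -0.50613675] 17.7
```

View pics/m4.png

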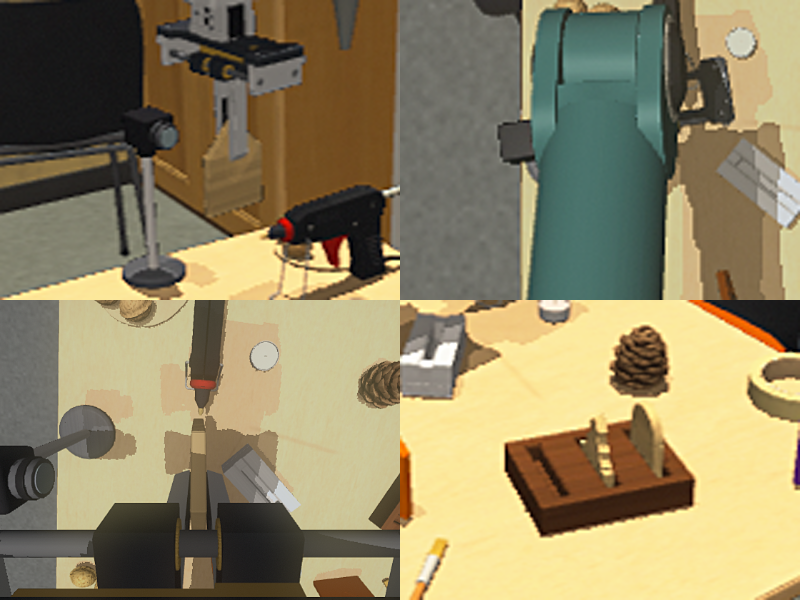

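The house is held upright and clear. Its plain side shows to the scene camera, so the door faces the lens. The tree, arch and pine cone are unmoved.

```bash
python3 - <<'E'
from h import *
S=snap("scene");W=snap("wrist")
x,e=tri([ray(S,(162.1,219.7)),ray(W,(247.9,60.7))]); print("lens",x,e)
d=np.array([565.6,176.9,200.4])-x; u=np.array([.146,-.989]); print("ahead",d[:2]@u,"side",d[0]*.989+d[1]*.146,"dz",d[2])
if abs(d[2])<9 and abs(d[0]*.989+d[1]*.146)<9: print(arm.hand_in())
E
```

```text
lens [544.96665281 302.17388355 188.89137237] [1.6, 1.6]
ahead 126.90833951646255 side 2.116393372871144 dz 11.508627629059447
```

The network's lens pixel lies about 3 px below the glass I read in the picture. It reads the held house about 2 px low as well, so the same bias shows there. My own two-view fix (200.7 mm, residual 0.2 mm) agrees with the stated 200 mm height, so I hand in.

```bash
python3 -c "
from plant import arm
print(arm.hand_in())"
```

```text
the job is handed in; nothing more can be done
None
```

The house went fully home in the gauge slot, and I handed the job in at about 18 s with it still held upright, door facing the lens about 12 cm away, and the other two ornaments and the pine cone looking unmoved; no verdict was returned.

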